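Shut the reader and hold the reference plate in its slot

ROBOT

A 6-joint arm with a two-finger parallel gripper is mounted at the origin on a cart in front of the work surface, level with it; the furniture and walls round the work are solid. World frame = base frame: x ahead of the robot, y to its left, z up, the work surface at z = 0. Lengths are in mm, angles in rad, forces in N, time in s.
With the tool pointing down it reaches from about 300 to 775 mm from the base axis. Payload 14.6 kg.
Tool frame: the origin (TCP) lies on the centre line of the jaws, within the pads' length; the fingertips stand ahead of it and the grasp point (between the pads) is the TCP (manip.tip_reach is the z of the fingertips in the tool frame, in mm); z points along the fingers, y is the direction in which the jaws open and shut (so a half turn about z gives the same grasp; the last joint's range is limited). The gripper opens to 94 mm and grips with 3 to 60 N. Pads are 16 mm wide; open, the fingers measure 119 mm over their backs; the gripper's body (75 mm by 177 mm) begins 78 mm behind the grasp point.
Start: joints at [-1.345, 0.3, 1.521, -0, 1.321, -0.067], TCP at [158.742, -526.583, 184.746] pointing down, gripper open.
Joint ranges: [-3.03, 3.03], [-0.79, 2.21], [0.23, 2.52], [-1.04, 4.18], [0, 3.07], [-2.55, 2.55]. Speed limits (rad/s): [2.22, 2.22, 2.57, 3.14, 3.14, 3.14].

INTERFACE

Orientations are given as [roll, pitch, yaw] about the fixed x, y, z axes, in that order (R = Rz(yaw) Ry(pitch) Rx(roll)).
In Python, from cell import manip, camera, search_frame, masks_of, tip_of gives the robot as it stands.
- The arm moves only by the tool send_rows, never from a script. Its argument "plan" is a list of rows, each an object with "travel": the shift along the tool's x, y, z in mm, a list of three; "delta_rot": the turn, a rotation vector about the tool's x, y, z in degrees, a list of three; "fingers": the gripper's target within -1 to 1 (shut at 1, half-way at 0, fully open at -1). In form: [{"travel": [dx, dy, dz], "delta_rot": [wx, wy, wz], "fingers": fingers}, ...]. A call has 1 to 20 rows; each row shifts and turns the commanded pose from where the row before left it, along the tool's axes as they then stand; what a row does not reach is not made up. A row lasts 1/8 s, in which the tool goes at most 62.5 mm and 10.7 degrees, less where a joint would pass 70% of its speed; a pose out of reach is approached as far as the arm can. A call is refused whole if a number of a shift passes 62.5 or a number of a turn 10.7, either way. A call with a gripper value outside its range is refused whole. The fingers move at their own pace and stop on an object; "grip_force" is the grip in N (left out, the last holds). Time passes only in rows, so rows that do not move let the fingers close. It gives the time, the measured TCP pose, the force and the opening at its end, in the units of the state.
- manip.read_state(): the state, without advancing time (a new reading comes with each control period).
- camera(name): name is "scene" or "top"; returns a dict with "color" (480x640x3 uint8, red, green, blue), "z_map" (480x640 float32, mm along the optical axis (not along the pixel's ray), 0 where there is no reading), "fov_y" (degrees; the focal length in pixels is half the picture's height over the tangent of half this angle, whatever the lens; pixels are square), "cx", "cy" (the principal point, pixels), "world_from_camera" (4x4, takes a point from camera to world coordinates). Camera axes: x right, y up, looking along -z (the intrinsics and any distortion apply to the point x, -y, -z); pixel columns grow to the right and rows downward; lengths in mm; the calibration is good to about 2 mm. A picture is of the moment at which its call begins.
- manip.sign_off(): hands the job in, once; it reports no verdict.
Trained networks look in the newest picture that a camera, given by its name, has taken for a name from the list of things; names that differ only in an ending like _2 or _b are one class to them, and where a whole thing is asked for, a point or a joint stands for the part that bears it (a point fixed in the world has none). Each returns a list of dicts, best first, with "confidence" (0 to 1); they miss things now and then, are a little off and sometimes report something else, mostly with a low value. They report only what shows in the picture. A call takes as long as a camera call. They do not tell look-alikes from the thing itself.
- search_frame(name, camera): "at" ([x, y, z] in mm, in the coordinates of the camera as it stood for that picture, good to about 4 mm: the middle of the surface that is visible of it).
- masks_of(name, camera): "region" (480x640 bool, what is visible of it).
- tip_of(name, camera): "at" ([x, y, z] in mm, in the coordinates of the camera as it stood for that picture, good to about 4 mm: a listed point, or the origin of a listed thing).
The state is a dict: "clock": time; "joints": joint angles; "qd": joint speeds; "effort": joint torques, N m; "eef_pos": TCP position; "eef_rot": TCP orientation; "wrist_force": force on the tool from outside, world axes, zero at the start; "moment": the same for the moment, N m; "finger_gap": finger opening in mm.
Only numpy, scipy, OpenCV 4.12 (cv2) and the standard library are available. Lean on these libraries where they do the work, as an engineer would, in place of code of your own. Each camera call takes 0.05 s, during which the arm holds its last target. There are 200 camera calls.

TASK

First push the bench reader's open front door shut until its catch snaps and it stays shut by itself. Then take the plate with the flat bar grip (not the one with the round knob) out of the storage stand, pass its blade down through the slot in the reader's roof until the dark line round the blade is about level with the roof, and finish while holding it there upright and still, its shoulder clear of the roof and the blade not forced against the slot. Leave the other plate and the things standing around where they are.

Things in the scene. Friction and masses are not known exactly. Their poses are not given: they have to be found in the camera images.
- reader_door (a joint): reader's front door, rad: 0 = shut on its catch, larger = more open; starts at 0.45 to 0.9. Vertical hinge at the reader's front right (-y) edge, free edge on the left; swings out towards the robot. Turns easily, stays where left; from 0.08 rad a sprung roller catch needs some 3 to 6 N; below 0.03 it pulls the door home to 0, its stop.
- door_hinge (a point): on the hinge axis, 64 mm above the worktop; axes turn with the door: y from hinge to free edge, -x out of the outer face, z up. Door: grey panel 172 wide, 8 thick (hinge axis in mid-thickness), 14 to 114 mm above the worktop, dark flat window; a vertical pull at y = 159 to 167 mm stands 14 mm out of the outer face.
- door_push (a point): good place to push: on the door's outer face, 105 mm from the hinge, 84 mm above the worktop (30 mm under the door's upper edge); same axes as door_hinge
- slot (a point): centre of the slot through the reader's roof, at the roof's top, 120 mm above the worktop; axes: z up, y along the slot's length, -x to the reader's front. The slot measures 8 x 42 mm (x, y) and has a flat dark metal trim, 5 mm wide, round it; roof 8 mm thick; empty below it for 100 mm.
- plate_center (a point): half-way up the reference plate (106 mm high, about 0.12 kg), upright in a pocket of the stand; z up, y its width, x its thickness. From below: blade 6 x 40 x 60 mm (x, y, z), lowest 6 mm only 4 x 36, dark line 30 mm up; shoulder 12 x 56 x 6; flat bar grip 12 x 36 x 40, its centre 33 mm above this point: grip it across the 12 mm.
- plate_tip (a point): centre of the lower edge of the reference plate's blade, 53 mm below plate_center; same axes.
- blank_center (a point): middle (half-way up, 53 mm above the blade's lower edge) of the other plate: same blade and shoulder, but with a round knob (26 mm across) on a stem for a grip. Stands in the other pocket; leave it.
- stand: white stand fixed to the worktop, 46 x 160 x 32 mm; origin under its centre. Two pockets 9 x 43 mm (x, y), 25 mm deep, 37.5 mm either side of the middle along y; which plate is in which varies. The blades stand 7 mm above the worktop: lift 30 mm to free one.
- vial_4: screw-cap vial 30 x 73 mm, bystander; origin under its centre
- dropper_2: dropper bottle 29 x 104 mm, bystander; origin under its centre
- marker_1: marker pen lying, 124 mm long, bystander; origin under its middle
- vial_5: screw-cap vial 31 x 70 mm, bystander; origin under its centre
- reader: bench reader, a white hollow box fixed to the worktop, 140 deep (x) x 180 wide (y) x 120 mm high, open front with the door; origin under its centre, -x to its front; same axes as slot, which lies 10 mm to +x of the centre
Mind the look-alikes: they are no part of the job. Of the things that look like the reader, the larger one is meant.

How it is judged (in metres and radians):
On the way, in this order (a step that is already met when the one before it is completed fails the run):
1. the door is shut on its catch, and stays so with nothing touching it, while the plate is still in the stand (value of joint reader_door below 0.02 rad and contact force between each of the arm, the fingers and reader_door below 0.1 N and distance of plate_center from where it was at the start of the episode below 0.02 m), for 0.3 s.
2. the plate hangs in the fingers above the roof, clear of the stand (contact force between the fingers and plate above 1 N and height (world z) of plate_tip above 0.122 m), for 0.1 s.
At the end, for the whole second after the job is handed in: Door under 0.02 rad; plate gripped over 1 N, under 10 mm/s, lower edge 18 to 42 mm under the roof's top, within 6 mm of the slot's centre, upright within 0.1 rad, in line with the slot within 0.15 rad, pressing the reader under 15 N; other plate moved under 15 mm (value of joint reader_door below 0.02 rad and z of plate_tip in the frame of slot between -0.042 and -0.018 m and horizontal distance between plate_tip and slot below 0.006 m and angle between plate_center's own z axis and vertical below 0.1 rad and angle between the y axis of plate_center and the y axis of slot, either way round below 0.15 rad and contact force between the fingers and plate above 1 N and linear speed of plate below 0.01 m/s and contact force between plate and reader below 15 N and distance of blank_center from where it was at the start of the episode below 0.015 m); the arm keeps its last pose, push and grip.
It fails at once if a vial, the dropper bottle, the marker or the other plate is displaced by more than 30 mm (distance of any of vial_4, dropper_2, marker_1, vial_5, blank_center from where it was at the start of the episode above 0.03 m).
It also fails if it takes over 62 s, if anything falls off the work surface, if the arm or the gripper's body presses on something with over 40 N, if the wrist force passes 120 N, or if a joint passes its speed limit or range.

## Working session

There is one attempt and no reset: what is moved stays moved. The work goes in short steps, Python scripts to look and compute and a tool call to move; the robot and the scene stay as the last step left them, time stands still between calls to the robot, and variables do not carry over. Pictures are saved under pics/ and viewed, about 8 in all and at most 12, crops included, and the job is handed in when it is done.

Besides the shell and the picture viewer there is one more tool, called after ">>>" in YAML: its name, and indented under it one key for each argument. send_rows: Moves the arm, as the interface text tells. Its arguments: {"type":"object","properties":{"plan":{"type":"array"},"grip_force":{"type":"number"}},"required":["plan"]}

```bash
ls; mkdir -p pics; cat > h.py <<'E'
import numpy as np, cv2
from cell import manip, camera, search_frame, masks_of, tip_of
def intr(c):
    f=240/np.tan(np.radians(c['fov_y'])/2); return f,c['cx'],c['cy']
def w(c,p): 
    T=np.array(c['world_from_camera']); return T[:3,:3]@np.array(p)+T[:3,3]
def cloud(c):
    f,cx,cy=intr(c); z=c['z_map'].astype(float); v,u=np.mgrid[:480,:640]
    P=np.stack([(u-cx)*z/f,-(v-cy)*z/f,-z],-1); T=np.array(c['world_from_camera'])
    W=P@T[:3,:3].T+T[:3,3]; W[z==0]=np.nan; return W
def save(c,n,box=None,s=1):
    im=c['color'][:,:,::-1]
    if box: im=im[box[1]:box[3],box[0]:box[2]]
    cv2.imwrite('pics/'+n,cv2.resize(im,None,fx=s,fy=s))
E
python3 - <<'E'
from h import *
np.set_printoptions(precision=1,suppress=True)
print(manip.tip_reach, manip.read_state())
ims=[]
for n in ('scene','top'):
    c=camera(n); print(n,c.keys(),c['fov_y'],c['cx'],c['cy'],np.array(c['world_from_camera']).round(3).tolist())
    save(c,n+'0.png'); np.save(n+'0.npy',cloud(c))
    for t in ['door_hinge','door_push','slot','plate_center','plate_tip','blank_center','stand','vial_4','dropper_2','marker_1','reader']:
        print(t,[(w(c,d['at']).round(0).tolist(),round(d['confidence'],2)) for d in tip_of(t,n)])
E
```

```text
pics
19.0 {'clock': 0.0, 'joints': array([-1.3,  0.3,  1.5, -0. ,  1.3, -0.1]), 'qd': array([-0., -0.,  0.,  0.,  0.,  0.]), 'effort': array([ -0. , -53.2, -35.3,   0.1,   0. ,  -0. ]), 'eef_pos': array([ 158.7, -526.3,  184.2]), 'eef_rot': array([-3.1, -0. ,  0.3]), 'wrist_force': array([-0.1, -0.1, -0.4]), 'moment': array([-0.,  0.,  0.]), 'finger_gap': 93.70537334581337}
scene dict_keys(['color', 'z_map', 'fov_y', 'cx', 'cy', 'world_from_camera']) 51.41760475546078 317.1505553996285 242.66005894374675 [[0.864, 0.245, -0.44, -69.048], [-0.503, 0.373, -0.78, -1066.747], [-0.027, 0.895, 0.446, 759.519], [0.0, 0.0, 0.0, 1.0]]
door_hinge [([564.0, 85.0, 67.0], 0.71)]
door_push []
slot []
plate_center [([506.0, -257.0, 65.0], 0.88), ([690.0, -220.0, 4.0], 0.27)]
plate_tip [([510.0, -251.0, 4.0], 0.59)]
blank_center [([687.0, -223.0, 2.0], 0.48)]
stand [([687.0, -222.0, 4.0], 0.46)]
vial_4 [([705.0, -138.0, 3.0], 0.59)]
dropper_2 [([685.0, -223.0, 3.0], 0.76)]
marker_1 [([510.0, -253.0, 4.0], 0.75), ([480.0, -41.0, -0.0], 0.42)]
reader [([650.0, 150.0, 2.0], 0.81), ([560.0, 86.0, 67.0], 
[... 266 characters left out ...]
[([564.0, 86.0, 67.0], 0.78), ([693.0, -219.0, -0.0], 0.64), ([392.0, 443.0, 40.0], 0.42), ([476.0, -44.0, 1.0], 0.37)]
door_push [([499.0, 167.0, 81.0], 0.6), ([406.0, 513.0, 54.0], 0.58), ([572.0, 398.0, -4.0], 0.46)]
slot [([667.0, 150.0, 116.0], 0.79), ([463.0, 481.0, 79.0], 0.6)]
plate_center []
plate_tip [([503.0, -256.0, 9.0], 0.63), ([656.0, 151.0, -4.0], 0.57)]
blank_center [([500.0, -328.0, 57.0], 0.68)]
stand [([506.0, -292.0, 2.0], 0.86)]
vial_4 [([707.0, -136.0, 3.0], 0.6), ([573.0, 400.0, 1.0], 0.56), ([499.0, -328.0, 56.0], 0.36)]
dropper_2 [([694.0, -219.0, -3.0], 0.68)]
marker_1 [([475.0, -39.0, -1.0], 0.6)]
reader [([656.0, 149.0, -3.0], 0.92), ([452.0, 484.0, -4.0], 0.75)]
```

View pics/top0.png

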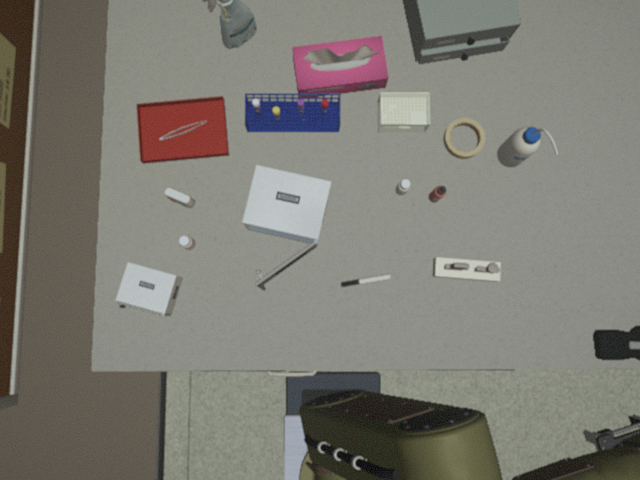

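View pics/scene0.png

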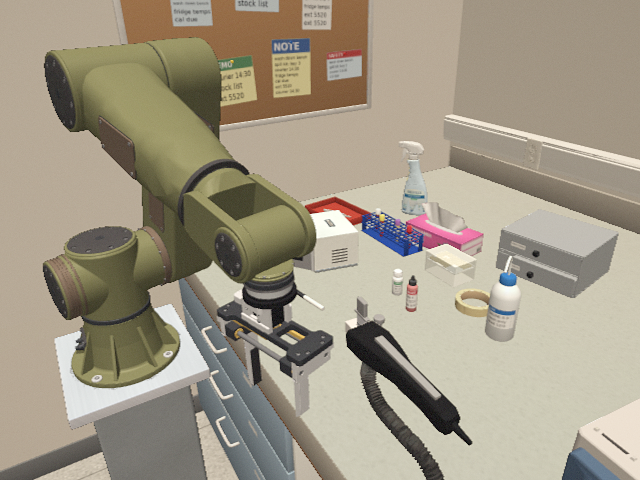

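The top view shows the reader at (288,200) with its door open from (317,243) to (262,283). The stand is at (467,269), with the bar grip at its left (457,267) and the knob at (487,268). The small look-alike reader is at (148,287). The scene view shows a black handheld device at (410,380), close to the stand.

```bash
cat > m.py <<'E'
from h import *
np.set_printoptions(precision=1,suppress=True)
c=camera('top'); W=cloud(c); f,cx,cy=intr(c); g=cv2.cvtColor(c['color'],cv2.COLOR_RGB2GRAY)
def rect(m,name):
    P=W[m][:,:2]; P=P[~np.isnan(P).any(1)].astype(np.float32)
    r=cv2.minAreaRect(P); print(name,len(P),'c',np.array(r[0]),'size',np.array(r[1]),'ang',round(r[2],1),'z',np.nanmedian(W[m][:,2]).round(1)); return r
x,y,z=W[...,0],W[...,1],W[...,2]
near=(abs(x-656)<130)&(abs(y-150)<130)
roof=near&(z>112)&(z<128); roof=cv2.morphologyEx(roof.astype(np.uint8),cv2.MORPH_OPEN,np.ones((7,7)))>0
rect(roof,'roof')
sl=(abs(x-666)<40)&(abs(y-150)<50)&(g<110)&(np.hypot(x-667,y-150)<45)
rect(sl,'slottrim'); print('slot mean',W[sl][:,:2].mean(0))
door=near&(x<600)&(z>100)&(z<125)&~(cv2.dilate(roof.astype(np.uint8),np.ones((5,5)))>0)
rect(door,'door')
st=(abs(x-505)<60)&(abs(y+292)<110)&(z>22)&(z<42); rect(st,'stand')
for n,yy in (('bar',-256),('knob',-328)):
    b=(abs(x-503)<50)&(abs(y-yy)<32)&(z>80); rect(b,n); print(W[b].mean(0))
E
cat >> m.py <<'E'
C=np.load('scene0.npy')
for p in [(410,380),(370,340),(465,437),(400,400),(430,470),(370,400),(362,310),(380,320)]: print(p,C[p[1],p[0]])
save(c,'topc.png',(230,150,330,300),4); save(c,'tops.png',(400,230,520,300),5)
E
python3 m.py
```

```text
roof 4352 c [654.3 150.6] size [180.3 141.1] ang 77.4 z 119.7
slottrim 46 c [662.6 148.6] size [51.  16.7] ang 76.6 z 120.9
slot mean [662.1 148.5]
door 116 c [556.5 152.9] size [140.2  50.5] ang 75.4 z 113.4
stand 911 c [ 504.  -292.7] size [161.9  46.8] ang 85.4 z 31.5
bar 108 c [ 506.8 -253.8] size [34.9 12.3] ang 84.8 z 110.0
[ 506.  -252.   106.5]
knob 105 c [ 500.6 -329.2] size [23.8 24.3] ang 70.0 z 110.1
[ 500.7 -328.2  109.6]
(410, 380) [ 319.  -642.4  252.2]
(370, 340) [ 316.9 -545.2  262.2]
(465, 437) [ 328.7 -745.4  228. ]
(400, 400) [ 454.6 -468.3    1.6]
(430, 470) [ 309.  -708.9  138.8]
(370, 400) [ 303.7 -567.2  159.6]
(362, 310) [ 499.9 -263.5   91.5]
(380, 320) [ 493.6 -341.5  112. ]
```

```bash
cat >> h.py <<'E'
from scipy.spatial.transform import Rotation as Ro
def plan(p,yaw,n,s=None):
    "tool-frame travel per row for straight translate (no turn) + total turn about tool z (deg); turn first then travel"
    s=s or manip.read_state(); R=Ro.from_euler('xyz',s['eef_rot'])
    Rt=Ro.from_euler('xyz',[np.pi,0,yaw]); d=np.array(p)-s['eef_pos']
    print('pos',s['eef_pos'].round(1),'rot',np.array(s['eef_rot']).round(3),'turn',np.degrees((R.inv()*Rt).as_rotvec()).round(2),
     'travel in current frame/row',(R.inv().apply(d)/n).round(1),'in target frame/row',(Rt.inv().apply(d)/n).round(1))
E
python3 - <<'E'
from h import *
W=np.load('top0.npy'); P=W.reshape(-1,3)
d=(P[:,2]>104)&(P[:,2]<122)&(P[:,0]<590)&(P[:,0]>420)&(P[:,1]>60)&(P[:,1]<260)
P=P[d]; u=np.array([.976,-.218]); q=(P[:,:2]-[654.3,150.6])@u; P=P[q<-80]
print(len(P), P[:,:2].min(0),P[:,:2].max(0))
l=cv2.fitLine(P[:,:2].astype(np.float32),cv2.DIST_HUBER,0,.01,.01).ravel(); print(l,np.degrees(np.arctan2(l[1],l[0])))
h=np.array([564,84]); n=np.array([l[1],-l[0]]); print('line offset from hinge',(h-l[2:])@n)
plan([470,144,250],.66,16)
plan([158.7,-526.6,250],.66,2)
E
```

```text
267 [459.93970528  85.00013323] [559.0625978  222.79361044]
[  0.58009726  -0.8145472  509.29782    156.47488   ] -54.542614
line offset from hinge -2.5150241613755497
pos [ 158.7 -526.6  184.7] rot [-3.142  0.     0.293] turn [ -0.     0.   -21.04] travel in current frame/row [ 30.7 -34.5  -4.1] in target frame/row [ 41.1 -21.2  -4.1]
pos [ 158.7 -526.6  184.7] rot [-3.142  0.     0.293] turn [ -0.     0.   -21.04] travel in current frame/row [ -0.    0.  -32.6] in target frame/row [ -0.   -0.  -32.6]
```

View pics/topc.png

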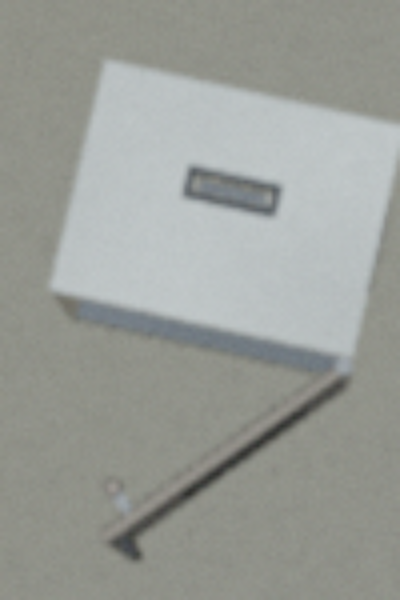

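The crop shows the trim at about (232,190) in the crop, and the door as a straight panel with its pull at the free end. The door is open about 0.84 rad.

>>> send_rows:
  plan:
    - {"travel":[0,0,-32],"delta_rot":[0,0,-9.35],"fingers":1}
    - {"travel":[0,0,-32],"delta_rot":[0,0,-9.35],"fingers":1}
    - {"travel":[40.5,-22.9,0],"delta_rot":[0,0,0],"fingers":1}
    - {"travel":[40.5,-22.9,0],"delta_rot":[0,0,0],"fingers":1}
    - {"travel":[40.5,-22.9,0],"delta_rot":[0,0,0],"fingers":1}
    - {"travel":[40.5,-22.9,0],"delta_rot":[0,0,0],"fingers":1}
    - {"travel":[40.5,-22.9,0],"delta_rot":[0,0,0],"fingers":1}
    - {"travel":[40.5,-22.9,0],"delta_rot":[0,0,0],"fingers":1}
    - {"travel":[40.5,-22.9,0],"delta_rot":[0,0,0],"fingers":1}
    - {"travel":[40.5,-22.9,0],"delta_rot":[0,0,0],"fingers":1}
    - {"travel":[40.5,-22.9,0],"delta_rot":[0,0,0],"fingers":1}
    - {"travel":[40.5,-22.9,0],"delta_rot":[0,0,0],"fingers":1}
    - {"travel":[40.5,-22.9,0],"delta_rot":[0,0,0],"fingers":1}
    - {"travel":[40.5,-22.9,0],"delta_rot":[0,0,0],"fingers":1}
    - {"travel":[40.5,-22.9,0],"delta_rot":[0,0,0],"fingers":1}
    - {"travel":[40.5,-22.9,0],"delta_rot":[0,0,0],"fingers":1}
    - {"travel":[40.5,-22.9,0],"delta_rot":[0,0,0],"fingers":1}
    - {"travel":[40.5,-22.9,0],"delta_rot":[0,0,0],"fingers":1}
    - {"travel":[0,0,0],"delta_rot":[0,0,0],"fingers":1}

```text
clock: 3.62
eef_pos: [474.1, 149.9, 248.1]
eef_rot: [-3.141, 0.001, 0.622]
wrist_force: [-0.3, -0.1, -0.2]
finger_gap: 0.4
```

>>> send_rows:
  plan:
    - {"travel":[0,0,37],"delta_rot":[0,0,0],"fingers":1}
    - {"travel":[0,0,37],"delta_rot":[0,0,0],"fingers":1}
    - {"travel":[0,0,37],"delta_rot":[0,0,0],"fingers":1}
    - {"travel":[0,0,37],"delta_rot":[0,0,0],"fingers":1}
    - {"travel":[12,0,0],"delta_rot":[0,0,0],"fingers":1}
    - {"travel":[12,0,0],"delta_rot":[0,0,0],"fingers":1}
    - {"travel":[7.4,-0.6,0],"delta_rot":[0,0,4],"fingers":1}
    - {"travel":[7.4,-0.6,0],"delta_rot":[0,0,4],"fingers":1}
    - {"travel":[7.4,-0.6,0],"delta_rot":[0,0,4],"fingers":1}
    - {"travel":[7.4,-0.6,0],"delta_rot":[0,0,4],"fingers":1}
    - {"travel":[7.4,-0.6,0],"delta_rot":[0,0,4],"fingers":1}
    - {"travel":[7.4,-0.6,0],"delta_rot":[0,0,4],"fingers":1}
    - {"travel":[7.4,-0.6,0],"delta_rot":[0,0,4],"fingers":1}
    - {"travel":[7.4,-0.6,0],"delta_rot":[0,0,4],"fingers":1}
    - {"travel":[7.4,-0.6,0],"delta_rot":[0,0,4],"fingers":1}
    - {"travel":[7.4,-0.6,0],"delta_rot":[0,0,4],"fingers":1}

```text
clock: 5.62
eef_pos: [562.3, 189.8, 102.8]
eef_rot: [-3.141, -0.003, -0.081]
wrist_force: [-0.1, -0.2, -0.7]
finger_gap: 0.4
```

>>> send_rows:
  plan:
    - {"travel":[3.7,-0.3,0],"delta_rot":[0,0,2],"fingers":1}
    - {"travel":[3.7,-0.3,0],"delta_rot":[0,0,2],"fingers":1}
    - {"travel":[2.5,-0.2,0],"delta_rot":[0,0,1.5],"fingers":1}
    - {"travel":[2.5,-0.2,0],"delta_rot":[0,0,1.5],"fingers":1}

```text
clock: 6.12
eef_pos: [573.3, 188.7, 100.9]
eef_rot: [-3.142, -0.0, -0.202]
wrist_force: [-0.1, 0.5, 0.6]
finger_gap: 0.3
```

>>> send_rows:
  plan:
    - {"travel":[1.5,0,0],"delta_rot":[0,0,0],"fingers":1}
    - {"travel":[1,0,0],"delta_rot":[0,0,0],"fingers":1}
    - {"travel":[0,0,0],"delta_rot":[0,0,0],"fingers":1}

```text
clock: 6.5
eef_pos: [575.7, 188.1, 100.7]
eef_rot: [3.142, -0.0, -0.201]
wrist_force: [-0.7, -0.3, -0.7]
finger_gap: 0.5
```

```bash
python3 - <<'E'
from h import *
print(manip.read_state()['wrist_force'])
c=camera('scene'); save(c,'s1.png',(280,180,400,300),5)
c=camera('top'); W=cloud(c); save(c,'t1.png',(220,150,340,280),5)
E
```

```text
[-0.74599014 -0.27704171 -0.7114578 ]
```

View pics/t1.png

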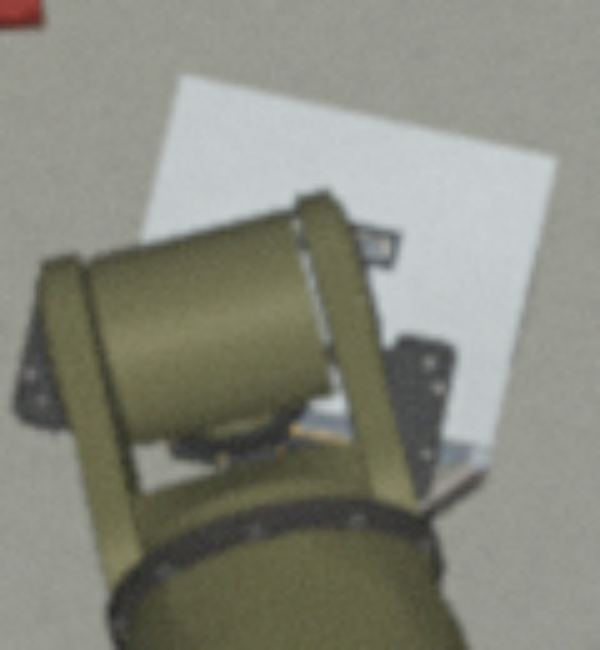

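View pics/s1.png

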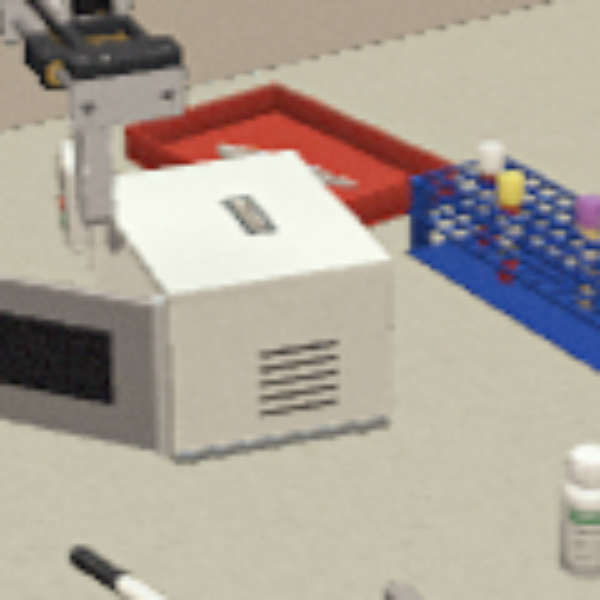

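```bash
python3 - <<'E'
from h import *
np.set_printoptions(precision=1,suppress=True)
for n in ('scene','top'):
    c=camera(n); W=cloud(c)
    if n=='top':
        for p in [(312,246),(308,250),(314,243),(316,240),(300,236),(304,235)]: print(p,W[p[1],p[0]])
    for t in ('door_hinge','door_push','reader'):
        print(n,t,[(w(c,d['at']).round(0).tolist(),round(d['confidence'],2)) for d in tip_of(t,n)])
    for d in masks_of('reader_door',n):
        m=d['region']; print(n,'door',d['confidence'],np.argwhere(m).mean(0)[::-1],m.sum(),np.nanmin(W[m],0),np.nanmax(W[m],0))
    if n=='scene': save(c,'s2.png',(200,150,400,300),4)
E
```

```text
scene door_hinge [([562.0, 91.0, 66.0], 0.93), ([388.0, 441.0, 44.0], 0.57)]
scene door_push [([497.0, 165.0, 85.0], 0.87), ([409.0, 506.0, 56.0], 0.65)]
scene reader [([649.0, 151.0, 4.0], 0.94), ([459.0, 478.0, 5.0], 0.62)]
scene door 0.82 [287.5 250.2] 1647 [449.2  74.2  -3.1] [647.  440.  119.3]
scene door 0.53 [214.9 220.8] 77 [390.  427.   -8.5] [451.7 661.9  82.6]
scene door 0.43 [361.6 311.4] 283 [ 497.6 -282.     0.2] [ 574.9 -129.3  116.7]
(312, 246) [551.3  91.7 100. ]
(308, 250) [544.8 100.9  72.9]
(314, 243) [556.9  87.2 113. ]
(316, 240) [564.   82.5 112. ]
(300, 236) [554.1 118.7 258.3]
(304, 235) [555.7 110.5 262.4]
top door_hinge [([563.0, 87.0, 64.0], 0.66), ([391.0, 440.0, 39.0], 0.49), ([503.0, -292.0, 1.0], 0.35)]
top door_push [([404.0, 511.0, 53.0], 0.59)]
top reader [([655.0, 148.0, -5.0], 0.73), ([455.0, 482.0, -2.0], 0.65)]
top door 0.5 [142.2 308.2] 176 [391.6 435.4  -5.7] [424.6 565.9  83.6]
top door 0.39 [310.8 246.2] 105 [526.   79.3  -3.6] [568.2 110.5 262.8]
```

The scene crop shows the door still open. The finger stands behind it at (95,210), so it must have crossed over the top while still descending. I'll lift, go back, and descend with a settling pause this time.

>>> send_rows:
  plan:
    - {"travel":[0,0,-30],"delta_rot":[0,0,0],"fingers":1}
    - {"travel":[0,0,-30],"delta_rot":[0,0,0],"fingers":1}
    - {"travel":[0,0,-30],"delta_rot":[0,0,0],"fingers":1}
    - {"travel":[0,0,0],"delta_rot":[0,0,0],"fingers":1}
    - {"travel":[0,0,0],"delta_rot":[0,0,0],"fingers":1}
    - {"travel":[-24,14.5,0],"delta_rot":[0,0,0],"fingers":1}
    - {"travel":[-24,14.5,0],"delta_rot":[0,0,0],"fingers":1}
    - {"travel":[-24,14.5,0],"delta_rot":[0,0,0],"fingers":1}
    - {"travel":[-24,14.5,0],"delta_rot":[0,0,0],"fingers":1}
    - {"travel":[0,0,0],"delta_rot":[0,0,-9.4],"fingers":1}
    - {"travel":[0,0,0],"delta_rot":[0,0,-9.4],"fingers":1}
    - {"travel":[0,0,0],"delta_rot":[0,0,-9.4],"fingers":1}
    - {"travel":[0,0,0],"delta_rot":[0,0,-9.4],"fingers":1}
    - {"travel":[0,0,0],"delta_rot":[0,0,-9.4],"fingers":1}
    - {"travel":[0,0,0],"delta_rot":[0,0,0],"fingers":1}

```text
clock: 8.98
eef_pos: [469.5, 150.4, 189.7]
eef_rot: [-3.141, 0.002, 0.618]
wrist_force: [-0.5, 0.1, 0.9]
finger_gap: 0.5
```

>>> send_rows:
  plan:
    - {"travel":[0,0,30],"delta_rot":[0,0,0],"fingers":1}
    - {"travel":[0,0,30],"delta_rot":[0,0,0],"fingers":1}
    - {"travel":[0,0,30],"delta_rot":[0,0,0],"fingers":1}

```text
clock: 9.35
eef_pos: [469.6, 150.4, 99.2]
eef_rot: [-3.141, 0.001, 0.614]
wrist_force: [0.6, 0.4, -0.3]
finger_gap: 0.1
```

>>> send_rows:
  plan:
    - {"travel":[0,0,0],"delta_rot":[0,0,0],"fingers":1}
    - {"travel":[0,0,0],"delta_rot":[0,0,0],"fingers":1}

```text
clock: 9.6
eef_pos: [470.4, 150.6, 101.7]
eef_rot: [3.141, -0.001, 0.617]
wrist_force: [0.1, -0.8, 0.5]
finger_gap: 0.5
```

```bash
python3 - <<'E'
from h import *
c=camera('scene'); W=cloud(c); save(c,'s3.png',(200,150,360,300),5)
np.set_printoptions(precision=0,suppress=True)
f,cx,cy=intr(c);T=np.linalg.inv(np.array(c['world_from_camera']))
for p in [(470.4,150.6,101.7),(470.4,150.6,82)]:
    q=T[:3,:3]@np.array(p)+T[:3,3]; print((cx+f*q[0]/-q[2]-200)*5,(cy+f*q[1]/q[2]-150)*5)
E
```

```text
369.53596235102935 467.0465345107317
371.7040943607654 496.5445229938521
```

View pics/s3.png

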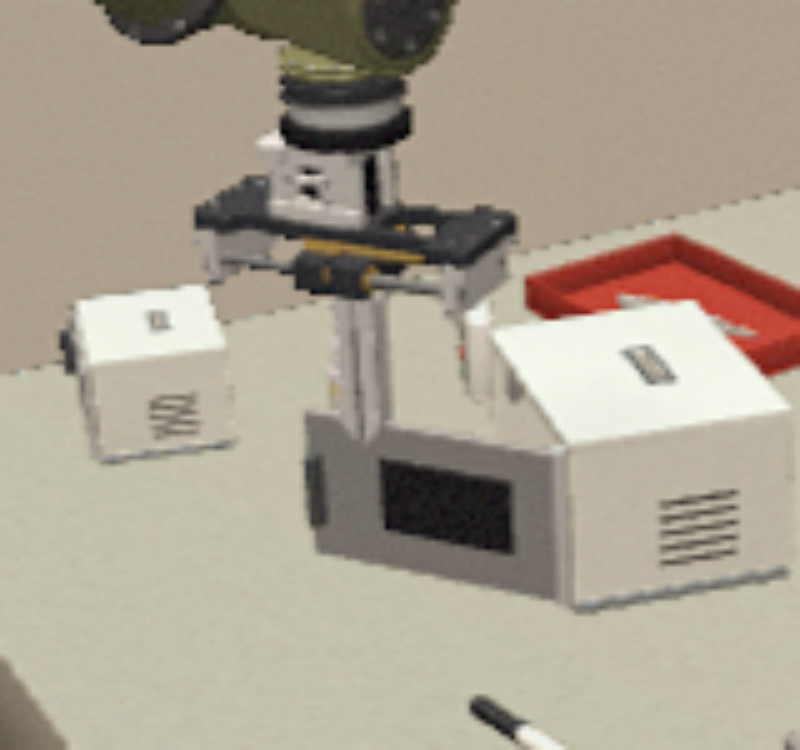

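```bash
python3 - <<'E'
from h import *
np.set_printoptions(precision=0,suppress=True)
c=camera('scene'); W=cloud(c)
for v in range(205,246,3): print(v,[W[v,u].tolist() if 0 else W[v,u].round(0) for u in (269,272,275)])
print([a for a in dir(manip) if not a.startswith('_')]); print(manip.read_state())
E
```

```text
205 [array([452., 122., 238.]), array([457., 114., 240.]), array([466., 114., 238.])]
208 [array([450., 121., 230.]), array([457., 116., 230.]), array([469., 121., 226.])]
211 [array([461., 147., 209.]), array([467., 139., 211.]), array([475., 136., 210.])]
214 [array([461., 149., 199.]), array([468., 144., 199.]), array([473., 135., 201.])]
217 [array([460., 148., 191.]), array([465., 139., 193.]), array([476., 141., 189.])]
220 [array([460., 150., 180.]), array([467., 144., 181.]), array([473., 137., 182.])]
223 [array([458., 146., 173.]), array([465., 142., 173.]), array([471., 133., 175.])]
226 [array([460., 152., 161.]), array([467., 148., 160.]), array([471., 134., 165.])]
229 [array([458., 149., 153.]), array([464., 143., 153.]), array([470., 134., 155.])]
232 [array([459., 154., 141.]), array([466., 149., 141.]), array([471., 137., 144.])]
235 [array([480., 203., 106.]), array([464., 146., 133.]), array([469., 136., 136.])]
238 [array([476., 197.,  99.]), array([482., 188., 101.]), array([489., 181., 102.])]
241 [array([476., 199.,  88.]), array([482., 189.,  91.]), array([489., 182.,  92.])]
244 [array([477., 203.,  76.]), array([480., 186.,  82.]), array([489., 184.,  81.])]
['Unreachable', 'read_state', 'sign_off', 'tip_reach']
{'clock': 9.7, 'joints': array([0., 0., 2., 0., 1., 1.]), 'qd': array([ 0.,  0.,  0., -0., -0., -0.]), 'effort': array([ -0., -47., -32.,   0.,  -0.,   0.]), 'eef_pos': array([471., 151., 102.]), 'eef_rot': array([ 3., -0.,  1.]), 'wrist_force': array([ 1., -0.,  0.]), 'moment': array([0., 0., 0.]), 'finger_gap': 0.6498116798883942}
```

The cloud puts the real fingertip at z ≈ 130 while the reported TCP is at 102. So the fingers sit about 47 mm higher than the reading implies, which is why they passed over the door. I'll go 47 mm lower.

>>> send_rows:
  plan:
    - {"travel":[0,0,16],"delta_rot":[0,0,0],"fingers":1}
    - {"travel":[0,0,16],"delta_rot":[0,0,0],"fingers":1}
    - {"travel":[0,0,16],"delta_rot":[0,0,0],"fingers":1}
    - {"travel":[0,0,0],"delta_rot":[0,0,0],"fingers":1}
    - {"travel":[10,0,0],"delta_rot":[0,0,0],"fingers":1}
    - {"travel":[10,0,0],"delta_rot":[0,0,0],"fingers":1}
    - {"travel":[8,0,0],"delta_rot":[0,0,0],"fingers":1}
    - {"travel":[7.4,-0.6,0],"delta_rot":[0,0,4],"fingers":1}
    - {"travel":[7.4,-0.6,0],"delta_rot":[0,0,4],"fingers":1}
    - {"travel":[7.4,-0.6,0],"delta_rot":[0,0,4],"fingers":1}

```text
clock: 10.95
eef_pos: [511.3, 180.3, 52.8]
eef_rot: [3.142, -0.0, 0.408]
wrist_force: [0.2, -0.1, -0.4]
finger_gap: 0.3
```

```bash
python3 - <<'E'
from h import *
print(manip.read_state()['wrist_force'])
c=camera('scene'); W=cloud(c); save(c,'s4.png',(200,150,360,300),5)
E
```

```text
[ 0.20675907 -0.07028559 -0.35314247]
```

View pics/s4.png

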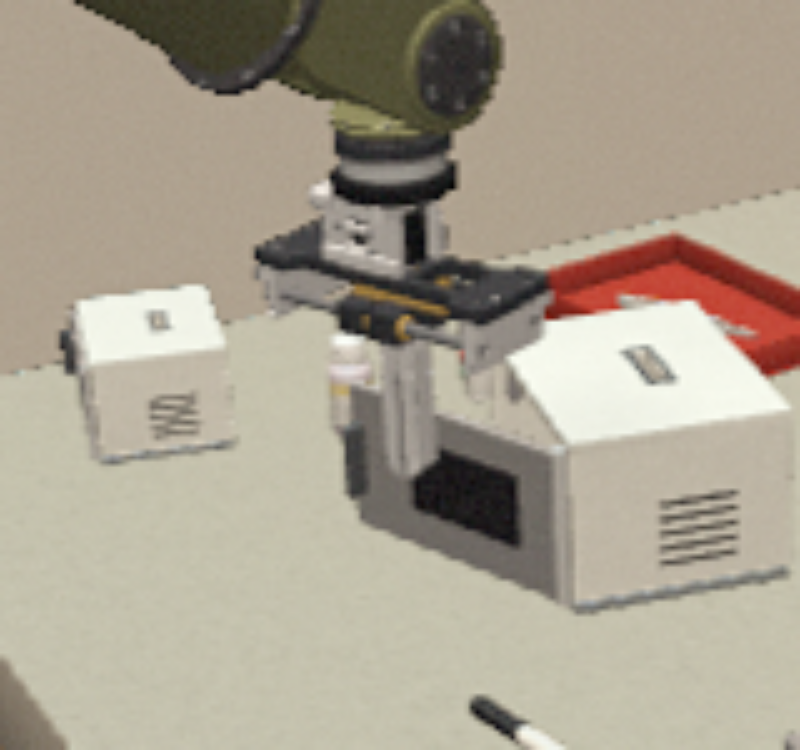

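The fingers are on the outer face at (410,450) and the door is turning. I'll carry on.

>>> send_rows:
  plan:
    - {"travel":[7.4,-0.6,0],"delta_rot":[0,0,4],"fingers":1}
    - {"travel":[7.4,-0.6,0],"delta_rot":[0,0,4],"fingers":1}
    - {"travel":[7.4,-0.6,0],"delta_rot":[0,0,4],"fingers":1}
    - {"travel":[7.4,-0.6,0],"delta_rot":[0,0,4],"fingers":1}
    - {"travel":[7.4,-0.6,0],"delta_rot":[0,0,4],"fingers":1}
    - {"travel":[7.4,-0.6,0],"delta_rot":[0,0,4],"fingers":1}
    - {"travel":[3.7,-0.3,0],"delta_rot":[0,0,2],"fingers":1}
    - {"travel":[3.7,-0.3,0],"delta_rot":[0,0,2],"fingers":1}

```text
clock: 12.0
eef_pos: [560.3, 194.1, 52.7]
eef_rot: [-3.142, 0.0, -0.08]
wrist_force: [-0.4, 0.7, -0.2]
finger_gap: 0.7
```

>>> send_rows:
  plan:
    - {"travel":[3.7,-0.3,0],"delta_rot":[0,0,2],"fingers":1}
    - {"travel":[2,0,0],"delta_rot":[0,0,2],"fingers":1}

```text
clock: 12.25
eef_pos: [565.3, 194.2, 52.7]
eef_rot: [-3.141, 0.002, -0.15]
wrist_force: [-7.1, 3.6, 3.7]
finger_gap: 0.2
```

>>> send_rows:
  plan:
    - {"travel":[2,0,0],"delta_rot":[0,0,2],"fingers":1}
    - {"travel":[1,0,0],"delta_rot":[0,0,1],"fingers":1}

```text
clock: 12.5
eef_pos: [568.7, 193.6, 52.7]
eef_rot: [-3.141, 0.001, -0.202]
wrist_force: [-1.7, 2.3, 0.6]
finger_gap: 0.7
```

>>> send_rows:
  plan:
    - {"travel":[1,0,0],"delta_rot":[0,0,0],"fingers":1}
    - {"travel":[1,0,0],"delta_rot":[0,0,0],"fingers":1}

```text
clock: 12.75
eef_pos: [571.0, 192.8, 52.8]
eef_rot: [3.142, -0.0, -0.201]
wrist_force: [-1.0, 0.8, -0.0]
finger_gap: 0.6
```

>>> send_rows:
  plan:
    - {"travel":[1,0,0],"delta_rot":[0,0,0],"fingers":1}
    - {"travel":[0,0,0],"delta_rot":[0,0,0],"fingers":1}

```text
clock: 13.0
eef_pos: [571.7, 192.6, 52.8]
eef_rot: [3.141, 0.0, -0.201]
wrist_force: [-2.7, -0.1, 1.4]
finger_gap: 0.4
```

>>> send_rows:
  plan:
    - {"travel":[1.5,0,0],"delta_rot":[0,0,0],"fingers":1}
    - {"travel":[1,0,0],"delta_rot":[0,0,0],"fingers":1}
    - {"travel":[0,0,0],"delta_rot":[0,0,0],"fingers":1}

```text
clock: 13.38
eef_pos: [571.9, 192.5, 52.7]
eef_rot: [3.14, 0.005, -0.201]
wrist_force: [-20.9, 2.1, 11.4]
finger_gap: 0.5
```

>>> send_rows:
  plan:
    - {"travel":[-10,0,0],"delta_rot":[0,0,0],"fingers":1}
    - {"travel":[-25,0,0],"delta_rot":[0,0,0],"fingers":1}
    - {"travel":[-25,0,0],"delta_rot":[0,0,0],"fingers":1}
    - {"travel":[0,0,-40],"delta_rot":[0,0,0],"fingers":1}
    - {"travel":[0,0,-40],"delta_rot":[0,0,0],"fingers":1}
    - {"travel":[0,0,-40],"delta_rot":[0,0,0],"fingers":1}
    - {"travel":[0,0,0],"delta_rot":[0,0,0],"fingers":1}
    - {"travel":[0,0,0],"delta_rot":[0,0,0],"fingers":1}

```text
clock: 14.38
eef_pos: [515.2, 204.1, 171.9]
eef_rot: [3.141, 0.0, -0.201]
wrist_force: [-0.8, -0.0, -1.0]
finger_gap: 0.6
```

```bash
python3 - <<'E'
from h import *
np.set_printoptions(precision=1,suppress=True)
c=camera('scene'); W=cloud(c); save(c,'s5.png',(230,180,350,280),5)
m=(W[...,2]>20)&(W[...,2]<112)&(abs(W[...,1]-150)<120)&(W[...,0]>440)&(W[...,0]<600)
r=(W-[654.3,150.6,0])@np.array([[.976,.218,0],[-.218,.976,0],[0,0,1]]).astype(float)
P=r[m]; P=P[P[:,0]<-60]; print('reader-frame pts in front',len(P),P.min(0) if len(P) else '')
plan([506.5,-253.5,172],np.radians(84.8),14)
E
```

```text
reader-frame pts in front 594 [-93.2 -96.1  20.4]
pos [515.  204.  171.5] rot [ 3.1  0.  -0.2] turn [ -0.    0.1 -96.3] travel in current frame/row [ 5.9 32.1 -0. ] in target frame/row [-32.6   2.4  -0. ]
```

View pics/s5.png

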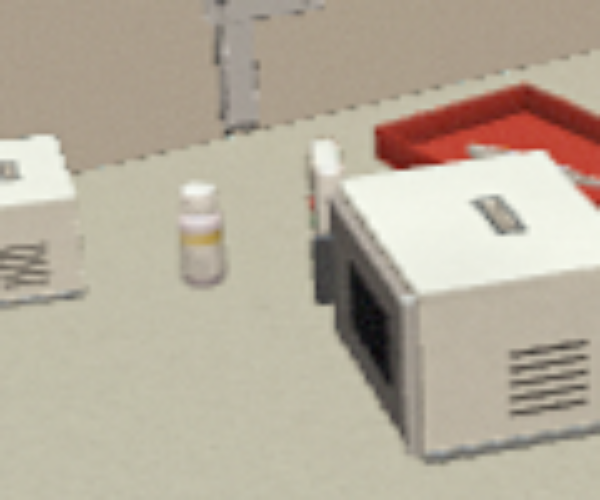

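The door is shut flush, and the pull stands at (322,270). Next I'll go above the stand with the fingers half open.

>>> send_rows:
  plan:
    - {"travel":[0,0,0],"delta_rot":[0,0,-9.63],"fingers":0}
    - {"travel":[0,0,0],"delta_rot":[0,0,-9.63],"fingers":0}
    - {"travel":[0,0,0],"delta_rot":[0,0,-9.63],"fingers":0}
    - {"travel":[0,0,0],"delta_rot":[0,0,-9.63],"fingers":0}
    - {"travel":[0,0,0],"delta_rot":[0,0,-9.63],"fingers":0}
    - {"travel":[0,0,0],"delta_rot":[0,0,-9.63],"fingers":0}
    - {"travel":[0,0,0],"delta_rot":[0,0,-9.63],"fingers":0}
    - {"travel":[0,0,0],"delta_rot":[0,0,-9.63],"fingers":0}
    - {"travel":[0,0,0],"delta_rot":[0,0,-9.63],"fingers":0}
    - {"travel":[0,0,0],"delta_rot":[0,0,-9.63],"fingers":0}

```text
clock: 15.68
eef_pos: [515.1, 204.0, 171.3]
eef_rot: [-3.14, 0.001, 1.485]
wrist_force: [0.3, -0.6, -0.7]
finger_gap: 46.7
```

>>> send_rows:
  plan:
    - {"travel":[-32.6,2.4,0],"delta_rot":[0,0,0],"fingers":0}
    - {"travel":[-32.6,2.4,0],"delta_rot":[0,0,0],"fingers":0}
    - {"travel":[-32.6,2.4,0],"delta_rot":[0,0,0],"fingers":0}
    - {"travel":[-32.6,2.4,0],"delta_rot":[0,0,0],"fingers":0}
    - {"travel":[-32.6,2.4,0],"delta_rot":[0,0,0],"fingers":0}
    - {"travel":[-32.6,2.4,0],"delta_rot":[0,0,0],"fingers":0}
    - {"travel":[-32.6,2.4,0],"delta_rot":[0,0,0],"fingers":0}
    - {"travel":[-32.6,2.4,0],"delta_rot":[0,0,0],"fingers":0}
    - {"travel":[-32.6,2.4,0],"delta_rot":[0,0,0],"fingers":0}
    - {"travel":[-32.6,2.4,0],"delta_rot":[0,0,0],"fingers":0}
    - {"travel":[-32.6,2.4,0],"delta_rot":[0,0,0],"fingers":0}
    - {"travel":[-32.6,2.4,0],"delta_rot":[0,0,0],"fingers":0}
    - {"travel":[-32.6,2.4,0],"delta_rot":[0,0,0],"fingers":0}
    - {"travel":[-32.6,2.4,0],"delta_rot":[0,0,0],"fingers":0}
    - {"travel":[0,0,0],"delta_rot":[0,0,0],"fingers":0}
    - {"travel":[0,0,0],"delta_rot":[0,0,0],"fingers":0}

```text
clock: 17.68
eef_pos: [507.1, -252.7, 171.8]
eef_rot: [-3.14, -0.001, 1.48]
wrist_force: [-0.7, -0.3, -0.6]
finger_gap: 47.1
```

```bash
python3 - <<'E'
from h import *
np.set_printoptions(precision=1,suppress=True)
c=camera('scene'); W=cloud(c); save(c,'s6.png',(310,220,430,330),6)
# bar & tip heights
g=(abs(W[...,0]-505)<60)&(abs(W[...,1]+255)<45)
z=W[...,2]; 
f=g&(z>145)&(z<300); lab,L=cv2.connectedComponents(f.astype(np.uint8))
for i in range(1,lab):
    if (L==i).sum()>20: print('comp',(L==i).sum(),W[L==i].min(0),W[L==i].max(0))
fl=g&(z>185)&(z<225); P=W[fl]; 
for lo in range(150,230,5):
    q=W[g&(z>=lo)&(z<lo+5)]; print(lo,len(q),q.mean(0) if len(q) else '', q.min(0) if len(q) else '')
plan([506.5,-253.5,172],np.radians(84.8),1)
E
```

```text
comp 340 [ 527.8 -292.7  193.3] [ 550.3 -243.7  300. ]
comp 315 [ 457.4 -285.4  193.6] [ 483.9 -237.4  299.6]
150 0  
155 0  
160 0  
165 0  
170 0  
175 0  
180 0  
185 0  
190 4 [ 520.3 -259.   194. ] [ 483.9 -263.1  193.3]
195 14 [ 517.2 -257.3  197.1] [ 477.3 -263.9  195.2]
200 30 [ 514.5 -257.4  202.7] [ 471.3 -266.5  200.1]
205 29 [ 503.7 -258.   207.4] [ 470.7 -266.   205.1]
210 39 [ 505.1 -256.7  212.5] [ 470.7 -266.1  210.2]
215 36 [ 502.3 -256.5  217.5] [ 470.6 -268.1  215. ]
220 33 [ 503.8 -257.1  222.7] [ 471.1 -267.   220. ]
225 34 [ 506.1 -257.1  227.7] [ 469.7 -266.2  225.2]
pos [ 507.3 -252.5  172.2] rot [-3.1 -0.   1.5] turn [-0.1 -0.   0. ] travel in current frame/row [-1.1 -0.7  0.2] in target frame/row [-1.1 -0.7  0.2]
```

View pics/s6.png

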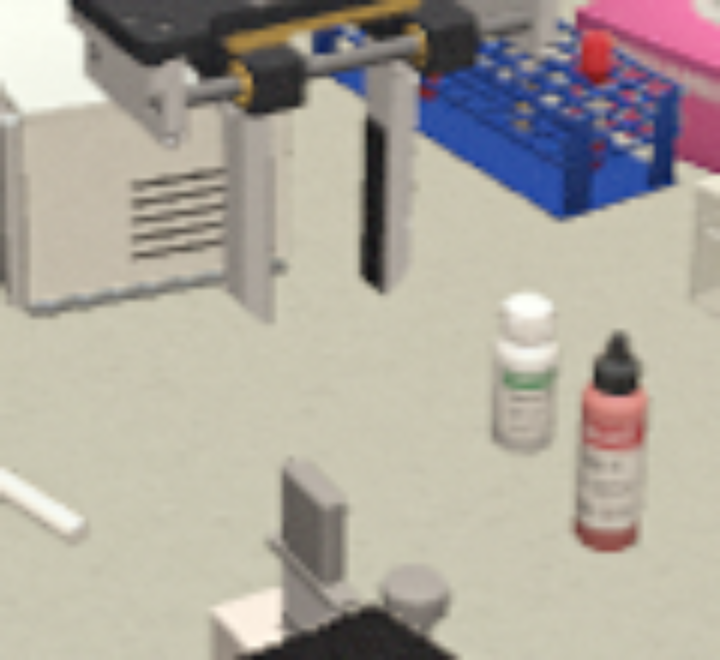

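>>> send_rows:
  plan:
    - {"travel":[-1,-0.6,27],"delta_rot":[0,0,0],"fingers":0}
    - {"travel":[0,0,27],"delta_rot":[0,0,0],"fingers":0}
    - {"travel":[0,0,20],"delta_rot":[0,0,0],"fingers":0}
    - {"travel":[0,0,20],"delta_rot":[0,0,0],"fingers":0}
    - {"travel":[0,0,10],"delta_rot":[0,0,0],"fingers":0}
    - {"travel":[0,0,10],"delta_rot":[0,0,0],"fingers":0}
    - {"travel":[0,0,0],"delta_rot":[0,0,0],"fingers":0}

```text
clock: 18.6
eef_pos: [506.6, -254.0, 58.4]
eef_rot: [-3.141, -0.0, 1.48]
wrist_force: [0.1, 0.7, -0.2]
finger_gap: 46.8
```

```bash
python3 - <<'E'
from h import *
np.set_printoptions(precision=1,suppress=True)
c=camera('scene'); W=cloud(c); save(c,'s7.png',(320,230,430,320),7)
print(manip.read_state()['wrist_force'])
E
```

```text
[0.3 0.1 0.1]
```

View pics/s7.png

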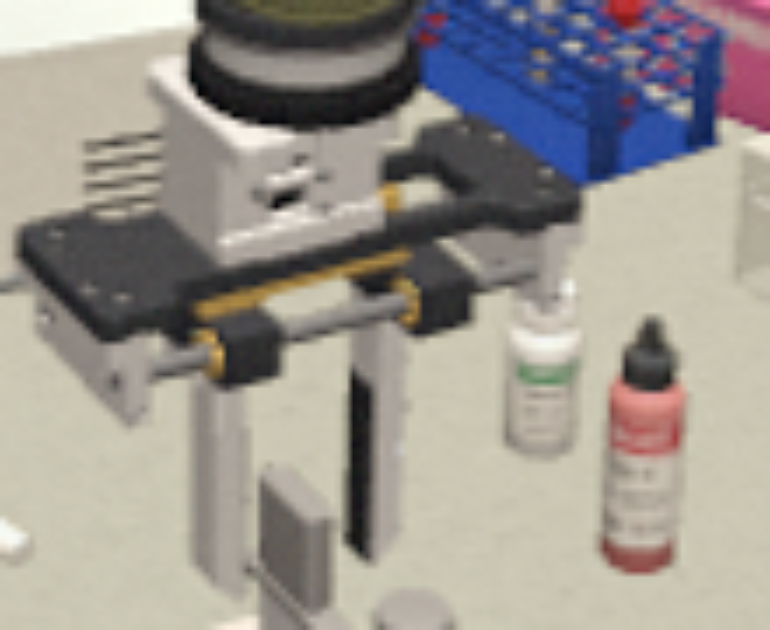

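The fingers straddle the bar: left tip (230,595), right tip (370,555), bar (295,540). Close.

>>> send_rows:
  plan:
    - {"travel":[0,0,0],"delta_rot":[0,0,0],"fingers":1}
    - {"travel":[0,0,0],"delta_rot":[0,0,0],"fingers":1}
    - {"travel":[0,0,0],"delta_rot":[0,0,0],"fingers":1}
    - {"travel":[0,0,0],"delta_rot":[0,0,0],"fingers":1}
    - {"travel":[0,0,0],"delta_rot":[0,0,0],"fingers":1}
    - {"travel":[0,0,0],"delta_rot":[0,0,0],"fingers":1}
  grip_force: 25

```text
clock: 19.4
eef_pos: [506.7, -254.3, 58.8]
eef_rot: [3.142, 0.0, 1.48]
wrist_force: [1.1, -0.3, 1.1]
finger_gap: 11.9
```

>>> send_rows:
  plan:
    - {"travel":[0,0,-15],"delta_rot":[0,0,0],"fingers":1}
    - {"travel":[0,0,-25],"delta_rot":[0,0,0],"fingers":1}
    - {"travel":[0,0,-35],"delta_rot":[0,0,0],"fingers":1}
    - {"travel":[0,0,-40],"delta_rot":[0,0,0],"fingers":1}
    - {"travel":[0,0,-35],"delta_rot":[0,0,0],"fingers":1}
    - {"travel":[0,0,0],"delta_rot":[0,0,7.4],"fingers":1}
    - {"travel":[20,3,0],"delta_rot":[0,0,0],"fingers":1}
    - {"travel":[34,5.2,0],"delta_rot":[0,0,0],"fingers":1}
    - {"travel":[34,5.2,0],"delta_rot":[0,0,0],"fingers":1}
    - {"travel":[34,5.2,0],"delta_rot":[0,0,0],"fingers":1}
    - {"travel":[34,5.2,0],"delta_rot":[0,0,0],"fingers":1}
    - {"travel":[34,5.2,0],"delta_rot":[0,0,0],"fingers":1}
    - {"travel":[34,5.2,0],"delta_rot":[0,0,0],"fingers":1}
    - {"travel":[34,5.2,0],"delta_rot":[0,0,0],"fingers":1}
    - {"travel":[34,5.2,0],"delta_rot":[0,0,0],"fingers":1}
    - {"travel":[34,5.2,0],"delta_rot":[0,0,0],"fingers":1}
    - {"travel":[34,5.2,0],"delta_rot":[0,0,0],"fingers":1}
    - {"travel":[34,5.2,0],"delta_rot":[0,0,0],"fingers":1}
    - {"travel":[34,5,0],"delta_rot":[0,0,0],"fingers":1}
    - {"travel":[0,0,0],"delta_rot":[0,0,0],"fingers":1}

```text
clock: 21.9
eef_pos: [663.4, 152.3, 208.0]
eef_rot: [-3.14, 0.0, 1.356]
wrist_force: [-0.3, -0.5, -1.5]
finger_gap: 12.2
```

```bash
python3 - <<'E'
from h import *
np.set_printoptions(precision=1,suppress=True)
s=manip.read_state(); print(s['finger_gap'],s['wrist_force'])
c=camera('scene'); W=cloud(c); save(c,'s8.png',(300,170,370,240),8)
np.save('s8.npy',W); np.save('s8c.npy',c['color'])
for t in ('plate_tip','plate_center','slot'):
    print(t,[(w(c,d['at']).round(0).tolist(),round(d['confidence'],2)) for d in tip_of(t,'scene')])
plan([663.3,148.5,208],np.radians(77.4),1)
E
```

```text
12.221196175808567 [-0.3 -0.5 -1.5]
plate_tip [([669.0, 154.0, 155.0], 0.57)]
plate_center [([665.0, 154.0, 210.0], 0.77)]
slot [([462.0, 479.0, 79.0], 0.9), ([662.0, 149.0, 121.0], 0.63), ([690.0, -220.0, 0.0], 0.49)]
pos [663.5 148.8 208.9] rot [-3.1  0.   1.4] turn [-0.  0.  0.] travel in current frame/row [-0.3 -0.2  0.9] in target frame/row [-0.3 -0.2  0.9]
```

View pics/s8.png

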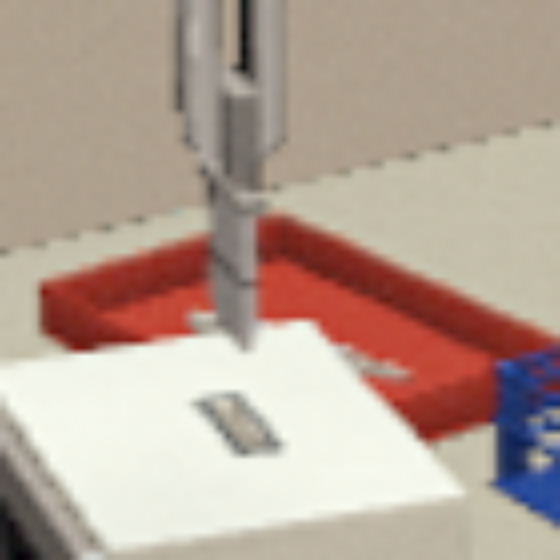

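The plate hangs clear above the roof, with its tip at (245,345) and the slot at (240,422). I'll measure the blade and slot in the same camera.

```bash
cat > b.py <<'E'
from h import *
np.set_printoptions(precision=2,suppress=True)
yaw=np.radians(-12.6); ex=np.array([np.cos(yaw),np.sin(yaw)]); ey=np.array([-np.sin(yaw),np.cos(yaw)])
acc=[];im=0
for i in range(6):
    c=camera('scene'); acc.append(cloud(c)); im=im+c['color'].astype(float)/6
W=np.nanmean(acc,0); g=im.mean(2); f,cx,cy=intr(c); T=np.array(c['world_from_camera']); Ti=np.linalg.inv(T)
s=manip.read_state(); p=s['eef_pos']; print('tcp',p,np.degrees(s['eef_rot']))
def proj(P):
    q=np.atleast_2d(P)@Ti[:3,:3].T+Ti[:3,3]; return np.c_[cx-f*q[:,0]/q[:,2],cy+f*q[:,1]/q[:,2]]
# slot: trim (outer 18x52) darkness-weighted centroid at z=120
v,u=np.mgrid[:480,:640]; P0=np.array([*( [663.3,148.5]),120]); R=np.stack([(u-cx)/f,-(v-cy)/f,-np.ones(u.shape)],-1)@T[:3,:3].T
k=(120-T[2,3])/R[...,2]; G=R*k[...,None]+T[:3,3]; a=(G[...,:2]-P0[:2])@ex; b=(G[...,:2]-P0[:2])@ey
roof=np.median(g[(abs(a)<25)&(abs(b)<45)&((abs(a)>15)|(abs(b)>34))])
m=(abs(a)<15)&(abs(b)<33); wt=np.clip(roof-12-g,0,None)*m
print('roof level',roof,'slot offset (x,y reader)',(a*wt).sum()/wt.sum(),(b*wt).sum()/wt.sum(),'extent',a[wt>15].min(),a[wt>15].max(),b[wt>15].min(),b[wt>15].max())
# blade cloud relative to TCP in tool-aligned frame
ty=s['eef_rot'][2]; tx=np.array([np.cos(ty),np.sin(ty)]); tn=np.array([np.sin(ty),-np.cos(ty)])
D=W[...,:2]-p[:2]; bx=D@tn; by=D@tx; z=W[...,2]
mm=(abs(bx)<14)&(abs(by)<32)&(z>p[2]-49)&(z<p[2]+6)
print('blade pts',mm.sum(),'x pct',np.nanpercentile(bx[mm],[5,25,50,75,95]),'y',np.nanpercentile(by[mm],[2,10,25,50,75,98]),'zmin',np.nanpercentile(z[mm],1))
# silhouette: predicted left/right image edges of blade at heights vs measured in color
zt=p[2]-51.8
for h in (15,22,38,45,52):
    C=np.array([[*(p[:2]+i*3*tn+j*20*tx),zt+h] for i in (-1,1) for j in (-1,1)]); q=proj(C); vm=int(round(q[:,1].mean())); 
    line=im[vm,int(q[:,0].min())-6:int(q[:,0].max())+8].astype(int); print('row',vm,'pred u',q[:,0].min(),q[:,0].max(),'from',int(q[:,0].min())-6,line[:,0].tolist(),line[:,1].tolist())
cv2.imwrite('pics/avg.png',cv2.resize(im[170:240,300:370,::-1],None,fx=8,fy=8))
E
python3 b.py
```

```text
tcp [663.82 148.72 208.93] [179.99  -0.    77.35]
roof level 241.5 slot offset (x,y reader) 0.5507864984530121 2.607870175757266 extent -9.018784912705666 11.677935614735054 -24.635599339103468 32.6020804495768
blade pts 95 x pct [-2.78 -2.13 -1.87 -1.26  1.75] y [-22.05 -21.01 -19.61 -10.86   6.73  18.11] zmin 160.61351116897802
row 208 pred u 326.4551821091865 332.5045826501802 from 320 [196, 195, 196, 197, 197, 193, 187, 150, 122, 125, 140, 164, 169, 182, 195, 194, 194, 194, 195, 195] [73, 71, 71, 83, 102, 80, 72, 103, 119, 120, 134, 160, 144, 63, 67, 68, 68, 68, 70, 71]
row 206 pred u 326.4128402080663 332.47380118531504 from 320 [135, 167, 194, 193, 193, 197, 188, 147, 123, 125, 139, 161, 166, 181, 196, 195, 195, 195, 195, 196] [45, 57, 71, 70, 68, 69, 82, 108, 120, 120, 132, 156, 142, 61, 70, 72, 72, 71, 71, 72]
row 201 pred u 326.3154137717191 332.4029644948131 from 320 [161, 153, 149, 147, 145, 143, 132, 114, 127, 125, 142, 170, 159, 115, 109, 95, 108, 113, 116, 122] [72, 61, 41, 42, 45, 42, 59, 102, 123, 119, 135, 164, 147, 27, 33, 30, 36, 37, 36, 38]
row 199 pred u 326.2725050834401 332.3717619902493 from 320 [198, 199, 199, 196, 188, 175, 150, 131, 125, 125, 142, 171, 169, 135, 128, 114, 125, 126, 133, 139] [197, 199, 193, 169, 142, 116, 102, 114, 120, 118, 135, 166, 155, 31, 39, 34, 40, 37, 42, 54]
row 196 pred u 326.22942163472777 332.3404296276356 from 320 [172, 165, 172, 194, 195, 195, 179, 136, 125, 112, 107, 127, 117, 134, 162, 193, 202, 197, 197, 197] [157, 163, 180, 189, 189, 189, 173, 129, 118, 106, 102, 120, 116, 115, 114, 162, 185, 195, 194, 192][ WARN:0@8.153] global loadsave.cpp:1063 imwrite_ Unsupported depth image for selected encoder is fallbacked to CV_8U.
```

```bash
sed -i "s/^m=(abs(a)<15)&(abs(b)<33).*/print(g[190:232:1,322:340].round(0).astype(int)[24:42]);\nm=(abs(a)<13)\&(abs(b)<29); wt=np.clip(roof-12-g,0,None)*m/" b.py; python3 b.py | head -22
```

```text
tcp [663.82 149.05 208.74] [-180.      0.     77.37]
[[239 240 239 239 238 239 239 241 229 211 239 241 240 239 240 240 240 240]
 [240 240 240 240 239 239 239 240 239 239 241 240 240 240 239 239 240 240]
 [241 241 241 241 241 241 241 240 241 240 240 239 238 239 239 239 239 239]
 [240 241 242 242 242 242 242 242 242 241 241 240 239 240 240 239 239 239]
 [241 242 244 245 246 246 246 246 244 242 241 240 240 239 239 239 238 238]
 [241 244 239 217 198 191 161 151 208 246 242 240 240 239 239 239 239 240]
 [242 229 172 130 160 202 205 147 151 221 246 243 241 241 241 241 241 241]
 [243 243 225 155 119 168 181 154 146 155 221 245 242 240 241 241 241 242]
 [242 243 243 226 158 129 166 161 169 154 155 220 244 241 241 241 242 242]
 [241 241 243 244 220 117 140 169 168 187 154 174 234 244 241 242 241 242]
 [240 240 241 242 243 215  95 146 162 167 176 122 198 248 243 242 242 242]
 [239 239 240 241 243 235 180 116 150 151 141 127 126 207 243 242 242 242]
 [240 240 240 239 241 243 227 155 108 154 178 171 180 221 243 242 242 242]
 [239 240 241 240 241 242 242 239 239 240 240 239 240 241 242 241 241 24
[... 270 characters left out ...]
239 239 238 240 240 240 240 241]]
roof level 241.44444444444443 slot offset (x,y reader) 0.36013828444893015 0.8374060059691539 extent -9.018784912705666 11.202854979480424 -24.635599339103468 28.601009233524344
blade pts 95 x pct [-2.52 -2.1  -1.77 -1.22  2.13] y [-22.02 -20.83 -19.25 -10.02   6.11  17.65] zmin 161.03031071552226
row 208 pred u 326.3993522666667 332.45034880561616 from 320 [197, 196, 195, 198, 198, 194, 188, 150, 121, 126, 142, 166, 169, 180, 196, 195, 194, 194, 194, 194] [72, 72, 70, 84, 102, 82, 74, 104, 120, 120, 135, 161, 145, 59, 68, 71, 68, 69, 69, 69][ WARN:0@7.477] global loadsave.cpp:1063 imwrite_ Unsupported depth image for selected encoder is fallbacked to CV_8U.
```

The slot measures (664.0, 149.2) and the blade (663.8, 149.0), so no correction is needed. I'll descend under force watch.

>>> send_rows:
  plan:
    - {"travel":[0,0,12],"delta_rot":[0,0,0],"fingers":1}
    - {"travel":[0,0,12],"delta_rot":[0,0,0],"fingers":1}
    - {"travel":[0,0,8],"delta_rot":[0,0,0],"fingers":1}
    - {"travel":[0,0,0],"delta_rot":[0,0,0],"fingers":1}
    - {"travel":[0,0,2],"delta_rot":[0,0,0],"fingers":1}
    - {"travel":[0,0,2],"delta_rot":[0,0,0],"fingers":1}
    - {"travel":[0,0,2],"delta_rot":[0,0,0],"fingers":1}
    - {"travel":[0,0,2],"delta_rot":[0,0,0],"fingers":1}

```text
clock: 23.7
eef_pos: [663.8, 149.1, 168.7]
eef_rot: [3.142, -0.0, 1.35]
wrist_force: [1.3, -0.7, -1.4]
finger_gap: 12.0
```

>>> send_rows:
  plan:
    - {"travel":[0,0,1.5],"delta_rot":[0,0,0],"fingers":1}
    - {"travel":[0,0,1.5],"delta_rot":[0,0,0],"fingers":1}
    - {"travel":[0,0,0],"delta_rot":[0,0,0],"fingers":1}

```text
clock: 24.08
eef_pos: [663.8, 149.1, 165.6]
eef_rot: [-3.141, 0.0, 1.35]
wrist_force: [0.5, 0.1, -0.7]
finger_gap: 11.6
```

>>> send_rows:
  plan:
    - {"travel":[0,0,1.5],"delta_rot":[0,0,0],"fingers":1}
    - {"travel":[0,0,1.5],"delta_rot":[0,0,0],"fingers":1}
    - {"travel":[0,0,0],"delta_rot":[0,0,0],"fingers":1}

```text
clock: 24.45
eef_pos: [663.8, 149.1, 162.6]
eef_rot: [-3.141, 0.0, 1.35]
wrist_force: [0.4, 0.2, -1.7]
finger_gap: 12.1
```

>>> send_rows:
  plan:
    - {"travel":[0,0,1.5],"delta_rot":[0,0,0],"fingers":1}
    - {"travel":[0,0,1.5],"delta_rot":[0,0,0],"fingers":1}
    - {"travel":[0,0,0],"delta_rot":[0,0,0],"fingers":1}

```text
clock: 24.82
eef_pos: [663.8, 149.1, 159.6]
eef_rot: [-3.141, 0.0, 1.35]
wrist_force: [0.3, 0.6, -1.3]
finger_gap: 12.1
```

>>> send_rows:
  plan:
    - {"travel":[0,0,2],"delta_rot":[0,0,0],"fingers":1}
    - {"travel":[0,0,2],"delta_rot":[0,0,0],"fingers":1}
    - {"travel":[0,0,0],"delta_rot":[0,0,0],"fingers":1}

```text
clock: 25.2
eef_pos: [663.7, 149.1, 155.5]
eef_rot: [-3.141, 0.0, 1.35]
wrist_force: [0.4, -0.4, -0.7]
finger_gap: 12.1
```

>>> send_rows:
  plan:
    - {"travel":[0,0,2],"delta_rot":[0,0,0],"fingers":1}
    - {"travel":[0,0,2],"delta_rot":[0,0,0],"fingers":1}
    - {"travel":[0,0,2],"delta_rot":[0,0,0],"fingers":1}
    - {"travel":[0,0,0],"delta_rot":[0,0,0],"fingers":1}

```text
clock: 25.7
eef_pos: [663.7, 149.1, 149.5]
eef_rot: [-3.141, 0.0, 1.35]
wrist_force: [0.1, -0.4, -1.2]
finger_gap: 11.8
```

>>> send_rows:
  plan:
    - {"travel":[0,0,2],"delta_rot":[0,0,0],"fingers":1}
    - {"travel":[0,0,2],"delta_rot":[0,0,0],"fingers":1}
    - {"travel":[0,0,2],"delta_rot":[0,0,0],"fingers":1}
    - {"travel":[0,0,1],"delta_rot":[0,0,0],"fingers":1}
    - {"travel":[0,0,0],"delta_rot":[0,0,0],"fingers":1}
    - {"travel":[0,0,0],"delta_rot":[0,0,0],"fingers":1}

```text
clock: 26.45
eef_pos: [663.8, 149.1, 142.8]
eef_rot: [3.142, -0.0, 1.35]
wrist_force: [-0.9, 0.3, -0.6]
finger_gap: 11.9
```

```bash
python3 - <<'E'
from h import *
np.set_printoptions(precision=1,suppress=True)
s=manip.read_state(); print(s['eef_pos'],s['eef_rot'],s['wrist_force'],s['moment'],s['finger_gap'])
c=camera('scene'); W=cloud(c); save(c,'s9.png',(300,165,380,240),9)
for t in ('plate_center','blank_center','slot'):
    print(t,[(w(c,d['at']).round(0).tolist(),round(d['confidence'],2)) for d in tip_of(t,'scene')])
c=camera('top')
for t in ('blank_center','vial_4','dropper_2','marker_1'):
    print(t,[(w(c,d['at']).round(0).tolist(),round(d['confidence'],2)) for d in tip_of(t,'top')])
E
```

```text
[663.8 149.1 142.8] [ 3.1 -0.   1.4] [-0.9  0.3 -0.6] [-0.  -0.1 -0. ] 11.944850785763967
plate_center [([666.0, 148.0, 145.0], 0.62), ([478.0, -44.0, 2.0], 0.22)]
blank_center [([499.0, -330.0, 65.0], 0.51)]
slot [([665.0, 148.0, 121.0], 0.82), ([460.0, 480.0, 79.0], 0.65), ([568.0, 400.0, 0.0], 0.5), ([561.0, 86.0, 67.0], 0.24)]
blank_center [([501.0, -327.0, 54.0], 0.5)]
vial_4 [([574.0, 398.0, -4.0], 0.55), ([708.0, -135.0, 2.0], 0.54)]
dropper_2 [([693.0, -215.0, -4.0], 0.79)]
marker_1 [([479.0, -41.0, -0.0], 0.58), ([499.0, -330.0, 55.0], 0.36)]
```

View pics/s9.png

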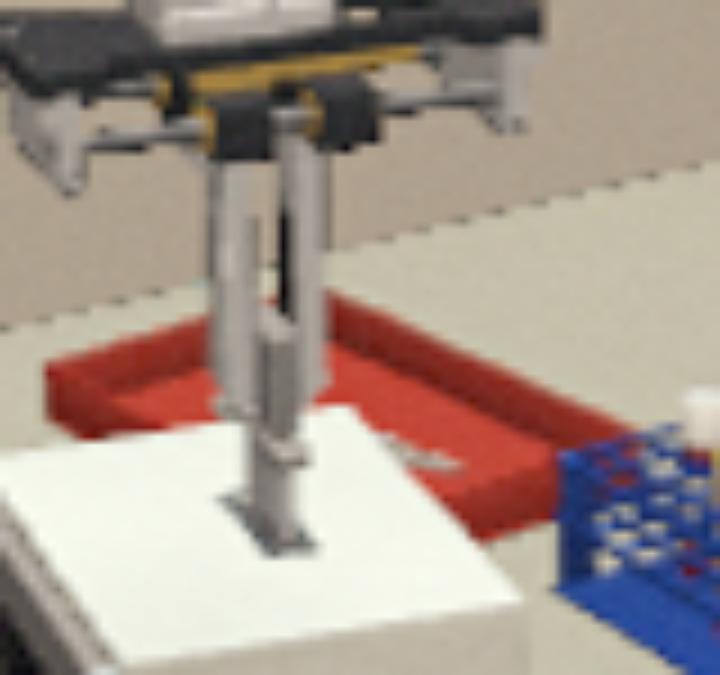

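The blade is in the slot at (275,530) with the dark line at roof level. The shoulder at (275,445) is clear, the forces are only noise, and the other things have not moved. I'm handing in.

```bash
python3 -c "
from h import *
print(manip.sign_off())"
```

```text
the job is handed in; nothing more can be done
None
```

The job is handed in: the door is shut on its catch, and the bar-grip plate is held upright in the reader's slot at about the dark line.

- **Door:** My first push went over the top of the door. The fingertips stand about 22–28 mm above the reported TCP height, not 19 mm below it. I lifted, corrected the height and pushed again. The force peaked at about 8 N, then dropped as the catch pulled in, and rose to over 20 N at the stop. A picture after I backed off showed the door flush.
- **Plate:** I gripped it across the 12 mm bar, and the gap read 11.9 mm. I lifted it out, lined it up with the slot using the camera, and lowered it in steps with no contact force.
- **Last checks:**
  - The blade tip is about 29 mm below the roof top, worked out from the reported TCP height and a camera-measured offset.
  - The blade centre is within about 1 mm of the slot centre by my measurement, and the network detector agrees to about 1 mm.
  - The wrist force is about 1 N, which is noise, and the tool is upright and aligned to within 0.01 rad.
  - The last picture shows the dark line at roof level and the shoulder clear of the roof.
- **Other things:** The knob plate, the dropper, the marker and one vial read where they started, within detector error. I didn't measure the second vial, but the arm never came near it. The door was not re-measured after the insertion, and the sign-off gives no verdict.

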